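Hang the bit holder on the post's screw

ROBOT

A 7-joint arm with a two-finger parallel gripper is mounted at the origin on the work surface; the furniture and walls round the work are solid. World frame = base frame: x ahead of the robot, y to its left, z up, the work surface at z = 0. Lengths are in m, angles in rad, forces in N, time in s.
With the tool pointing down it reaches from about 0.4 to 0.85 m from the base axis. Payload 4.4 kg.
Tool frame: the origin (TCP) lies at the very end of the fingers, on their centre line; the grasp point (between the pads) lies 19 mm behind it (bot.tcp_to_grasp is the distance from the TCP to the grasp point, in m); z points along the fingers, y is the line along which they close (so a half turn about z gives the same grasp; the last joint's range is limited). The gripper opens to 94 mm and grips with 3 to 60 N. Pads are 16 mm wide; open, the fingers measure 119 mm over their backs; the gripper's body (75 mm by 177 mm) begins 78 mm behind the grasp point.
Start: joints at [-1.355, 0.628, 0.038, 1.517, -0.027, 0.996, -0.02], TCP at [0.181, 0.624, 0.205] pointing down, gripper open.
Joint ranges: [-3.06, 3.06], [-0.37, 2.12], [-1.25, 1.32], [0.18, 2.47], [-1.1, 4.24], [0.23, 1.98], [-2.94, 2.94]. Speed limits (rad/s): [2.57, 2.57, 3.14, 3.14, 3.14, 3.14, 3.14].

INTERFACE

Orientations are given as a rotation vector (axis times angle).
In Python, from workcell import telemetry, get_image, workorder, regions_of, mark_of, bot gives the robot as it stands.
- The arm moves only by the tool arm_command, never from a script. Its argument "moves" is a list of rows, each a list of 2 entries, a list of its own where there are three numbers: the shift along the tool's x, y, z in mm, then the turn, a rotation vector about the tool's x, y, z in degrees. A call has 1 to 5 rows; each row is the pose to reach, as a shift and turn from the pose commanded when the call began, along the tool's axes at that moment; what a row does not reach only later rows make up. A row lasts 1/12 s, in which the tool goes at most 41.7 mm and 7.16 degrees, less where a joint would pass 70% of its speed; a pose out of reach is approached as far as the arm can. A call with a gripper value outside its range is refused whole. "claw" is the finger opening in mm, from 0 to 94, set as the call begins (left out, the last holds). The fingers move at their own pace and stop on an object; "grip_force" is the grip in N (left out, the last holds). Time passes only in rows, so rows that repeat a pose let the fingers close. It gives the time, the measured TCP pose, the force, the opening and the grip force at its end, in the units of the state.
- telemetry.get_state(): the state, without advancing time (a new reading comes with each control period).
- get_image(name): name is "scene" or "top" or "wrist"; returns a dict with "image" (480x640x3 uint8, red, green, blue), "z_map" (480x640 float32, m along the optical axis (not along the pixel's ray), 0 where there is no reading), "fov_y" (degrees; the focal length in pixels is half the picture's height over the tangent of half this angle, whatever the lens; pixels are square), "cx", "cy" (the principal point, pixels), "dist_coeffs" ([k1, k2, p1, p2, k3] as OpenCV has them; the pictures are not rectified), "camera_from_world" (4x4, takes a point from world to camera coordinates). Camera axes: x right, y up, looking along -z (the intrinsics and any distortion apply to the point x, -y, -z); pixel columns grow to the right and rows downward; lengths in m; the calibration is good to about 2 mm. A picture is of the moment at which its call begins.
- workorder.close_job(): hands the job in; it is judged then, once.
Trained networks look in the newest picture that a camera, given by its name, has taken for a name from the list of things; names that differ only in an ending like _2 or _b are one class to them, and where a whole thing is asked for, a point or a joint stands for the part that bears it (a point fixed in the world has none). Each returns a list of dicts, best first, with "confidence" (0 to 1); they miss things now and then, are a little off and sometimes report something else, mostly with a low value. They report only what shows in the picture. A call takes as long as a camera call.
- regions_of(name, camera): "pixels" (480x640 bool, what is visible of it) and "point" ([row, column] in pixels, amid what is visible of it).
- mark_of(name, camera): "point" ([row, column] in pixels: a listed point, or the origin of a listed thing).
The state is a dict: "time_s": time; "joint_positions": joint angles; "qd": joint speeds; "joint_efforts": joint torques, N m; "tcp_pos": TCP position; "ee_rot": TCP orientation; "wrist_force": force on the tool from outside, world axes, zero at the start; "ft_torque": the same for the moment, N m; "finger_gap": finger opening in m; "finger_force": force on a finger pad.
Only numpy, scipy, OpenCV 4.12 (cv2) and the standard library are available. Lean on these libraries where they do the work, as an engineer would, in place of code of your own. Each camera call takes 0.05 s, during which the arm holds its last target. There are 200 camera calls.

TASK

Pick up the wooden bit holder by its upright grip and hang it on the slotted post: put the round hole of its keyhole plate over the screw head, then slide it down until it hangs on the screw in the narrow slot, and let go only then. The screw can be clamped well above or below the middle of its range, so find it by feel, pressing gently, and leave everything else on the bench where it is.

Things in the scene. Friction and masses are not known exactly. Their poses are not given: they have to be found in the camera images.
- holder_grip (a point): Middle of the upright wooden grip of the loose bit holder (0.2-0.35 kg). Grip: 16 mm wide (y), 20 mm deep (x), free above the holder's block from 34 to 100 mm over the holder's underside; this point is 82 mm over it. Axes: z up, x towards the keyhole plate at the holder's back, y sideways. The plate's front face lies 43 mm, its flat back face 47 mm from here along x.
- holder: The bit holder, standing upright on the bench at the start. Origin: on its underside, 82 mm below and 12 mm in +x of holder_grip, same axes. Wooden block 64 (x) x 52 (y) x 34 mm high, from x = -33 to +31 mm; three small bits on it between grip and plate reach 56 mm up. Steel plate at the back: 60 mm wide (y), 4 mm thick, 102 mm tall from the underside, back face at x = +35 mm.
- keyhole (a point): Centre of the keyhole's round hole on the plate's back face, 70 mm above the holder's underside, mid-width; same axes as the holder. Hole 18 mm across. An 8 mm wide slot runs straight up from it, closed 22 mm above this point: hanging fully home, the middle of the 5 mm screw neck is 19.5 mm above this point. The plate is plain below the hole.
- post_mark (a point): Mid-width of the post's front face, 150 mm above the bench. Axes: z up, x into the post, y sideways. A rigid screw stands out of the face here, towards -x: neck 5 mm thick, head 14 mm across and 5 mm thick, 5.5 mm clear between face and head (head's front 10.5 mm from the face). It is clamped in the post's slot up to 14 mm above or below this point; its true height is not measured.
- post: Upright aluminium post fixed to the bench: 40 mm wide (y), 20 mm deep (x), 175 mm high, on a foot 8 mm thick (bolt heads to 12 mm) reaching 30 mm in front of the front face, 50 mm to each side, 55 mm behind the front face. Origin on the bench, 10 mm behind the front face; x into the post, z up. Post and screw are slippery; do not press on them with more than 35 N.
- screwdriver: A loose screwdriver lying on the bench, 160 mm long; leave it.
- hex_key: A loose hex key lying on the bench, 78 mm long; leave it.
- tape_measure: A loose tape measure, 37 x 73 x 62 mm high; leave it.
- tin_box: A loose flat tin box, 63 x 89 x 23 mm high; leave it.

How it is judged:
By the outcome, as a careful person would: the job done as asked, in the order asked, and still so for the second after the job is handed in, with the robot touching nothing.
It also fails if it takes over 64 s, if anything falls off the work surface, if the arm or the gripper's body presses on something with over 40 N, if the wrist force passes 120 N, or if a joint passes its speed limit or range.

## Working session

There is one attempt and no reset: what is moved stays moved. The work goes in short steps, Python scripts to look and compute and a tool call to move; the robot and the scene stay as the last step left them, time stands still between calls to the robot, and variables do not carry over. Pictures are saved under pics/ and viewed, at most 10 in all, crops included, and the job is handed in when it is done.

Besides the shell and the picture viewer there is one more tool, called after ">>>" as name([rows], argument=value, ...), one row to a line, values as JSON. arm_command: Moves the arm, as the interface text tells. Its arguments: {"type":"object","properties":{"moves":{"type":"array"},"claw":{"type":"number"},"grip_force":{"type":"number"}},"required":["moves"]}

```bash
mkdir -p pics; cat > h.py <<'E'
import numpy as np, cv2
from scipy.spatial.transform import Rotation as R
from workcell import telemetry, get_image, workorder, regions_of, mark_of, bot
def K(d):
    f=240/np.tan(np.radians(d['fov_y'])/2); return np.array([[f,0,d['cx']],[0,f,d['cy']],[0,0,1.]])
def unproj(d,px,z):
    """px Nx2 (row,col), z depth -> world"""
    px=np.atleast_2d(np.array(px,float)); z=np.atleast_1d(z)
    n=cv2.undistortPoints(px[:,None,::-1].copy(),K(d),np.array(d['dist_coeffs'],float))[:,0]
    c=np.c_[n[:,0]*z,-n[:,1]*z,-z]; T=np.linalg.inv(np.array(d['camera_from_world']))
    return c@T[:3,:3].T+T[:3,3]
def proj(d,P):
    T=np.array(d['camera_from_world']); c=np.atleast_2d(P)@T[:3,:3].T+T[:3,3]; c=c*[1,-1,-1]
    return cv2.projectPoints(c,np.zeros(3),np.zeros(3),K(d),np.array(d['dist_coeffs'],float))[0][:,0]
def cloud(d,m):
    m=m&(d['z_map']>0); rc=np.argwhere(m); return unproj(d,rc,d['z_map'][m])
def save(d,n): cv2.imwrite('pics/'+n,d['image'][...,::-1])
E
python3 - <<'E'
from h import *
np.set_printoptions(precision=4,suppress=True)
print(telemetry.get_state())
ims=[]
for c in ['scene','top']:
    d=get_image(c); ims.append(d['image'].copy())
    T=np.linalg.inv(np.array(d['camera_from_world']));print(c,'cam at',T[:3,3],-T[:3,2])
    for n in ['holder','post','screwdriver','hex_key','tape_measure','tin_box']:
        for r in regions_of(n,c)[:1]:
            p=cloud(d,r['pixels']); print(n,r['confidence'],r['point'],'med',np.median(p,0),'lo',np.percentile(p,2,0),'hi',np.percentile(p,98,0))
    for n in ['holder_grip','keyhole','post_mark','holder','post']:
        for r in mark_of(n,c)[:2]:
            q=np.round(r['point']).astype(int); print(' mark',n,r['confidence'],r['point'],unproj(d,r['point'],d['z_map'][q[0],q[1]]))
    np.save(c+'.npy',d,allow_pickle=True)
    save(d,c+'0.png')
E
```

```text
{'time_s': 0.0, 'joint_positions': array([-1.3548,  0.6293,  0.0385,  1.5183, -0.027 ,  0.9963, -0.02  ]), 'qd': array([ 0.001 , -0.0003,  0.0009,  0.0008,  0.0007, -0.0007,  0.0003]), 'joint_efforts': array([ -0.0015, -54.9737,   1.1433, -18.6633,  -0.0522,   0.0239,
         0.0001]), 'tcp_pos': array([0.1806, 0.6237, 0.2046]), 'ee_rot': array([-0.4411, -3.1102,  0.0029]), 'wrist_force': array([ 0.2039, -0.4222,  0.1768]), 'ft_torque': array([-0.0155,  0.044 ,  0.0541]), 'finger_force': 0.0, 'finger_gap': 0.09429013541040468}
scene cam at [-0.0017 -0.5999  0.6066] [ 0.5356  0.6142 -0.5795]
holder 0.89 [223.4, 289.5] med [0.5175 0.1141 0.0417] lo [0.4718 0.0918 0.0032] hi [0.5469 0.1571 0.1002]
post 0.66 [270.1, 393.8] med [ 0.5619 -0.1502  0.0476] lo [ 0.5305 -0.1869  0.0041] hi [ 0.6056 -0.0953  0.1756]
screwdriver 0.73 [328.4, 311.9] med [ 0.3587 -0.1374  0.0161] lo [ 0.3221 -0.1527  0.0001] hi [ 0.4731 -0.105   0.0234]
hex_key 0.53 [274.5, 293.1] med [0.4464 0.018  0.0043] lo [ 0.42   -0.0246 -0.0009] hi [0.4706 0.0421 0.0066]
tape_measure 0.68 [363.7, 357.2] med [ 0.355  -0.265
[... 912 characters left out ...]
0.0218  0.0027] hi [0.47   0.0331 0.0088]
tape_measure 0.69 [303.7, 416.6] med [ 0.365  -0.2537  0.055 ] lo [ 0.3332 -0.2803  0.0038] hi [ 0.3973 -0.2307  0.0643]
tin_box 0.64 [256.0, 456.7] med [ 0.4486 -0.3308  0.0224] lo [ 0.4174 -0.3746  0.0122] hi [ 0.4804 -0.2878  0.0259]
 mark holder_grip 0.8 [231.8, 200.4] [[0.4937 0.1191 0.0994]]
 mark keyhole 0.77 [205.1, 195.8] [[0.5391 0.1277 0.0977]]
 mark post_mark 0.71 [184.1, 356.4] [[ 0.5616 -0.1389  0.1515]]
 mark holder 0.95 [228.5, 215.6] [[0.5053 0.1057 0.0356]]
 mark holder 0.66 [258.8, 277.2] [[ 0.4511 -0.0021  0.0025]]
 mark post 0.71 [192.6, 351.3] [[ 0.411  -0.0721  0.974 ]]
 mark post 0.26 [258.4, 275.9] [[ 0.452   0.0006 -0.0015]]
```

```bash
python3 - <<'E'
from h import *
a=np.load('scene.npy',allow_pickle=True).item();b=np.load('top.npy',allow_pickle=True).item()
x=cv2.resize(a['image'][140:340,220:460],None,fx=1.6,fy=1.6,interpolation=3)
y=cv2.resize(b['image'][140:340,150:390],None,fx=1.6,fy=1.6,interpolation=3)
cv2.imwrite('pics/both.png',np.hstack([x,y])[...,::-1])
# holder plate top & grip top from top cam: cloud by height
p=cloud(b,np.ones((480,640),bool))
h=p[(p[:,0]>.44)&(p[:,0]<.6)&(p[:,1]>.05)&(p[:,1]<.2)]
np.set_printoptions(precision=4,suppress=True)
for lo,hi in [(.09,.115),(.025,.042)]:
    q=h[(h[:,2]>lo)&(h[:,2]<hi)][:,:2].astype(np.float32); print(lo,len(q),cv2.minAreaRect(q))
q=h[(h[:,2]>.09)&(h[:,2]<.115)]
pl=q[q[:,0]>.517]; g=q[q[:,0]<.517]
for s in(pl,g): print(len(s),cv2.minAreaRect(s[:,:2].astype(np.float32)),s.mean(0))
q=p[(p[:,0]>.5)&(p[:,0]<.65)&(p[:,1]>-.22)&(p[:,1]<-.05)]
for lo,hi in [(.165,.185),(.003,.011)]:
    s=q[(q[:,2]>lo)&(q[:,2]<hi)]; print('post',len(s),cv2.minAreaRect(s[:,:2].astype(np.float32)),s.mean(0))
E
```

```text
0.09 255 ((0.5140923857688904, 0.1246986910700798), (0.05758257210254669, 0.05826716497540474), 15.991229057312012)
0.025 944 ((0.5416675209999084, 0.11247323453426361), (0.08030979335308075, 0.15153923630714417), 70.22932434082031)
136 ((0.5392724275588989, 0.13191477954387665), (0.005195286590605974, 0.05826716497540474), 15.991229057312012) [0.5391 0.1318 0.1003]
119 ((0.49596184492111206, 0.11981416493654251), (0.019786430522799492, 0.01672246679663658), 13.648683547973633) [0.4955 0.1193 0.0989]
post 387 ((0.5719412565231323, -0.14016173779964447), (0.04093700647354126, 0.02227877452969551), 82.76954650878906) [ 0.5715 -0.1401  0.1756]
post 1902 ((0.5754678249359131, -0.135551318526268), (0.16923554241657257, 0.1494687795639038), 89.44623565673828) [ 0.5712 -0.1317  0.0075]
```

View pics/both.png

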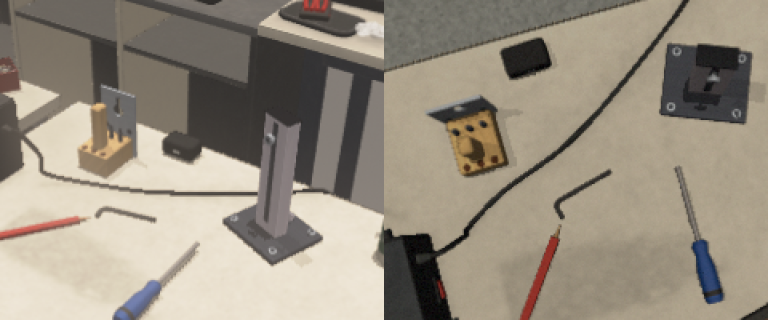

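The crops show the holder (left) with its plate facing away from the robot, the post with a silver screw head at about scene pixel (row 227, col 389), and a black box near the path. I'll check path heights and compute the approach.

```bash
cat >> h.py <<'E'
np.set_printoptions(precision=4,suppress=True)
def delta(pos,yaw):
    """shift (mm, tool axes) and turn (deg) from the measured pose to TCP pos, pointing down, tool x = -(cos yaw, sin yaw)"""
    s=telemetry.get_state(); r=R.from_rotvec(s['ee_rot']); c,n=np.cos(np.radians(yaw)),np.sin(np.radians(yaw))
    t=R.from_matrix(np.array([[-c,-n,0],[-n,c,0],[0,0,-1.]]).T if 0 else np.array([[-c,-n,0],[-n,c,0],[0,0,-1.]]))
    return r.inv().apply(np.array(pos)-s['tcp_pos'])*1e3,np.degrees((r.inv()*t).as_rotvec())
E
python3 - <<'E'
from h import *
a=np.load('scene.npy',allow_pickle=True).item();b=np.load('top.npy',allow_pickle=True).item()
c,n=np.cos(np.radians(15.8)),np.sin(np.radians(15.8)); print(np.linalg.det([[-c,-n,0],[-n,c,0],[0,0,-1.]]))
p=np.vstack([cloud(a,np.ones((480,640),bool)),cloud(b,np.ones((480,640),bool))])
s0=np.array([.18,.62]);s1=np.array([.496,.12]);u=(s1-s0)/np.linalg.norm(s1-s0)
w=p[:,:2]-s0;al=w@u;ac=w@[-u[1],u[0]]
for k in np.arange(-.05,.7,.05):
    m=(al>k)&(al<k+.05)&(abs(ac)<.15); print(round(k,2),m.sum(),np.percentile(p[m,2],99.5).round(3) if m.sum()>5 else None)
print('delta',delta([.4957,.1195,.16],15.8))
yaw=np.radians(-7);ax=np.array([np.cos(yaw),np.sin(yaw),0]);F=np.array([.5718,-.1402,0])-.010*ax
print('mark proj',proj(a,F+[0,0,.15]))
for dz in range(-14,15,7): print(dz,proj(a,F-.0105*ax+[0,0,.15+dz/1e3]))
# head candidates by geometry: points 8-13mm ahead of face
q=cloud(a,np.ones((480,640),bool));w=q-F
m=(abs(w@[-ax[1],ax[0],0])<.012)&(w@ax<-.007)&(w@ax>-.016)&(w[:,2]>.12)&(w[:,2]<.18);print(m.sum(),q[m].mean(0),np.ptp(q[m],0))
cv2.imwrite('pics/screw.png',cv2.resize(a['image'][200:260,360:420,::-1],None,fx=8,fy=8,interpolation=0))
E
```

```text
1.0000000000000002
-0.05 1009 0.48
0.0 3834 0.5
0.05 1971 0.346
0.1 2618 0.176
0.15 3077 0.162
0.2 2744 0.123
0.25 5429 0.139
0.3 6254 0.163
0.35 6315 0.173
0.4 5488 0.163
0.45 8351 0.125
0.5 5794 0.09
0.55 5552 0.102
0.6 6099 0.103
0.65 5223 0.029
delta (array([-442.9726, -397.3953,   45.4565]), array([  0.0038,  -0.0015, -31.9465]))
mark proj [[391.7819 225.1212]]
-14 [[386.7767 233.1352]]
-7 [[387.0987 229.9774]]
0 [[387.4234 226.7897]]
7 [[387.7507 223.5717]]
14 [[388.0808 220.3231]]
38 [ 0.5516 -0.1382  0.1494] [0.0053 0.0144 0.0138]
```

View pics/screw.png

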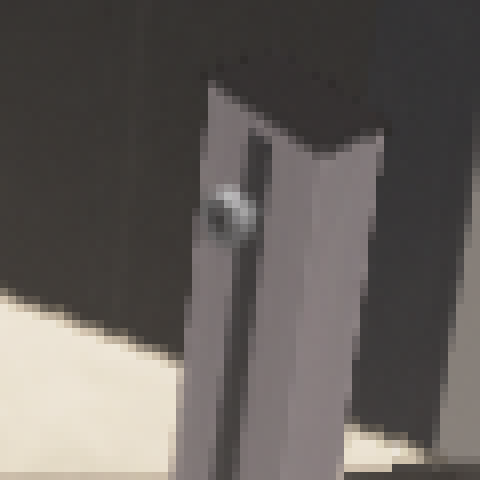

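The screw head is at about (row 226.6, col 389), near mid-range (z ≈ 0.150 by this view). I'll lift and travel to above the grip.

>>> arm_command([
  [[0, 0, -25], [0, 0, 0]],
  [[-15, -13, -50], [0, 0, 0]],
  [[-50, -45, -55], [0, 0, 0]],
  [[-85, -76, -55], [0, 0, 0]],
  [[-120, -108, -55], [0, 0, 0]],
], claw=70, grip_force=30)

```text
time_s: 1.62
tcp_pos: [0.2579, 0.5007, 0.2611]
ee_rot: [0.439, 3.11, 0.003]
wrist_force: [0.9, -0.2, -0.1]
finger_gap: 0.0701
finger_force: 0.0
```

>>> arm_command([
  [[-30, -27, 0], [0, 0, 0]],
  [[-60, -54, 0], [0, 0, 0]],
  [[-90, -81, 0], [0, 0, 0]],
  [[-120, -108, 0], [0, 0, 0]],
  [[-150, -135, 0], [0, 0, 0]],
])

```text
time_s: 2.03
tcp_pos: [0.3644, 0.3285, 0.2608]
ee_rot: [0.441, 3.11, 0.001]
wrist_force: [0.9, -0.0, 0.9]
finger_gap: 0.0702
finger_force: 0.0
```

>>> arm_command([
  [[-30, -27, 0], [0, 0, 0]],
  [[-60, -54, 0], [0, 0, 0]],
  [[-90, -81, 0], [0, 0, 0]],
  [[-120, -108, 0], [0, 0, 0]],
  [[-150, -135, 0], [0, 0, 0]],
])

```text
time_s: 2.45
tcp_pos: [0.471, 0.1571, 0.2608]
ee_rot: [0.441, 3.11, 0.001]
wrist_force: [0.2, 0.8, -0.7]
finger_gap: 0.0702
finger_force: 0.0
```

>>> arm_command([
  [[-10, -8, 20], [0, 0, -6]],
  [[-20, -16, 40], [0, 0, -13]],
  [[-23, -19, 60], [0, 0, -19]],
  [[-23, -19, 75], [0, 0, -26]],
  [[-23, -19, 75], [0, 0, -32]],
])

```text
time_s: 2.87
tcp_pos: [0.4853, 0.133, 0.1827]
ee_rot: [0.44, -3.105, 0.001]
wrist_force: [-0.1, 0.4, 0.4]
finger_gap: 0.0701
finger_force: 0.0
```

```bash
python3 - <<'E'
from h import *
print(telemetry.get_state())
d=get_image('wrist'); save(d,'w1.png'); 
for n in ['holder_grip','keyhole','holder']:
    for r in mark_of(n,'wrist')[:1]:
        q=np.round(r['point']).astype(int); print(' mark',n,r['confidence'],r['point'],unproj(d,r['point'],d['z_map'][q[0],q[1]]))
h=cloud(d,np.ones((480,640),bool)); h=h[(abs(h[:,0]-.515)<.06)&(abs(h[:,1]-.125)<.06)]
q=h[(h[:,2]>.092)&(h[:,2]<.11)]
for s in (q[q[:,0]>.52],q[q[:,0]<.517]):
    if len(s)>9: print(len(s),cv2.minAreaRect(s[:,:2].astype(np.float32)),s.mean(0))
print(delta([.4957,.1195,.063],15.8))
E
```

```text
{'time_s': 2.8667, 'joint_positions': array([-0.3252,  0.4532,  0.0029,  1.9416, -0.002 ,  0.752 ,  1.531 ]), 'qd': array([ 0.2379, -0.0376, -0.3533, -0.0414,  0.2255,  0.0522,  0.9926]), 'joint_efforts': array([ -0.7074, -41.4276,   1.5708, -15.179 ,  -0.1709,  -0.3624,
        -0.9074]), 'tcp_pos': array([0.4853, 0.133 , 0.1827]), 'ee_rot': array([ 0.4396, -3.1055,  0.0013]), 'wrist_force': array([-0.1327,  0.4384,  0.4015]), 'ft_torque': array([ 0.006 ,  0.0455, -0.0437]), 'finger_force': 0.0, 'finger_gap': 0.07013455800735974}
 mark holder_grip 0.66 [246.9, 304.4] [[0.4921 0.1219 0.0993]]
 mark keyhole 0.59 [297.7, 306.6] [[ 0.5716  0.1413 -0.0005]]
 mark holder 0.72 [235.4, 310.7] [[0.4863 0.1245 0.0835]]
783 ((0.5397675037384033, 0.1346176266670227), (0.004937930032610893, 0.05993875116109848), 16.108613967895508) [0.539  0.1344 0.099 ]
555 ((0.49629539251327515, 0.12211562693119049), (0.020242882892489433, 0.015644317492842674), 15.71192455291748) [0.4953 0.1221 0.0982]
(array([ -3.8888, -16.4198, 122.7675]), array([ 0.0114,  0.0454, -0.1345]))
```

View pics/w1.png

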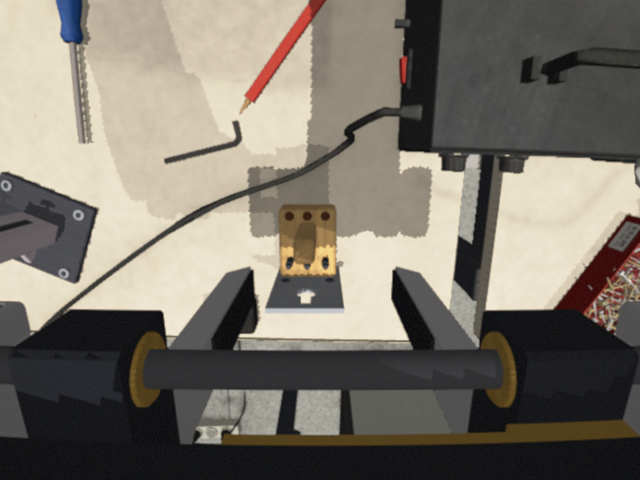

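The wrist view shows the grip at about (row 245, col 305), between the open fingers, with the plate towards the bottom; it agrees with the top view. I'll go partway down and settle.

>>> arm_command([
  [[0, 0, 15], [0, 0, 0]],
  [[0, 0, 35], [0, 0, 0]],
  [[0, 0, 50], [0, 0, 0]],
  [[0, 0, 55], [0, 0, 0]],
  [[0, 0, 55], [0, 0, 0]],
])

```text
time_s: 3.48
tcp_pos: [0.4866, 0.1342, 0.13]
ee_rot: [0.431, -3.111, 0.001]
wrist_force: [-0.1, 0.1, -0.8]
finger_gap: 0.07
finger_force: 0.0
```

>>> arm_command([
  [[0, 0, 0], [0, 0, 0]],
  [[0, 0, 0], [0, 0, 0]],
  [[0, 0, 0], [0, 0, 0]],
])

```text
time_s: 3.73
tcp_pos: [0.4878, 0.1345, 0.1314]
ee_rot: [-0.432, 3.11, 0.001]
wrist_force: [0.2, -0.3, -0.2]
finger_gap: 0.0703
finger_force: 0.0
```

```bash
python3 - <<'E'
from h import *
s=telemetry.get_state();print(s['tcp_pos'],s['qd'])
d=get_image('wrist')
h=cloud(d,np.ones((480,640),bool)); h=h[(abs(h[:,0]-.515)<.06)&(abs(h[:,1]-.125)<.06)]
q=h[(h[:,2]>.092)&(h[:,2]<.11)]
for t in (q[q[:,0]>.52],q[q[:,0]<.517]):
    if len(t)>9: print(len(t),cv2.minAreaRect(t[:,:2].astype(np.float32)),t.mean(0))
print(delta([.496,.121,.063],15.9))
E
```

```text
[0.4878 0.1345 0.1314] [ 0.0028  0.0029 -0.0019  0.0025  0.0011 -0.0028  0.0025]
1222 ((0.5393000841140747, 0.13453200459480286), (0.005640427116304636, 0.06027108430862427), 16.36765480041504) [0.5384 0.1342 0.0987]
827 ((0.4959743618965149, 0.12195200473070145), (0.019328109920024872, 0.015887664631009102), 15.708224296569824) [0.495  0.1221 0.0981]
(array([ -4.2318, -15.1364,  68.3279]), array([ 0.0027,  0.1013, -0.0663]))
```

>>> arm_command([
  [[-4.5, -7, 0], [0, 0, 0]],
  [[-4.5, -14, 5], [0, 0, 0]],
  [[-4.5, -14.2, 25], [0, 0, 0]],
  [[-4.5, -14.2, 48], [0, 0, 0]],
  [[-4.5, -14.2, 60], [0, 0, 0]],
])

```text
time_s: 4.2
tcp_pos: [0.4949, 0.1204, 0.0686]
ee_rot: [0.431, -3.11, 0.001]
wrist_force: [-0.1, -0.5, -0.3]
finger_gap: 0.07
finger_force: 0.0
```

>>> arm_command([
  [[0, 0, 6], [0, 0, 0]],
  [[0, 0, 8], [0, 0, 0]],
  [[0, 0, 8], [0, 0, 0]],
  [[0, 0, 8], [0, 0, 0]],
])

```text
time_s: 4.53
tcp_pos: [0.4959, 0.1217, 0.0629]
ee_rot: [-0.433, 3.111, 0.0]
wrist_force: [0.3, -0.6, 0.5]
finger_gap: 0.07
finger_force: 0.0
```

>>> arm_command([
  [[0, 0, 0], [0, 0, 0]],
  [[0, 0, 0], [0, 0, 0]],
  [[0, 0, 0], [0, 0, 0]],
  [[0, 0, 0], [0, 0, 0]],
  [[0, 0, 0], [0, 0, 0]],
], claw=5, grip_force=45)

```text
time_s: 4.95
tcp_pos: [0.4954, 0.1218, 0.0627]
ee_rot: [-0.433, 3.111, 0.0]
wrist_force: [-0.6, 0.5, 0.4]
finger_gap: 0.0399
finger_force: 0.0
```

>>> arm_command([
  [[0, 0, 0], [0, 0, 0]],
  [[0, 0, 0], [0, 0, 0]],
  [[0, 0, 0], [0, 0, 0]],
  [[0, 0, 0], [0, 0, 0]],
  [[0, 0, 0], [0, 0, 0]],
])

```text
time_s: 5.37
tcp_pos: [0.4952, 0.1217, 0.0624]
ee_rot: [0.433, -3.111, 0.0]
wrist_force: [0.3, 0.5, -0.5]
finger_gap: 0.0154
finger_force: 45.0
```

>>> arm_command([
  [[0, 0, -10], [0, 0, 0]],
  [[0, 0, -30], [0, 0, 0]],
  [[0, 0, -60], [0, 0, 0]],
  [[0, 0, -85], [0, 0, 0]],
  [[0, 0, -95], [0, 0, 0]],
])

```text
time_s: 5.78
tcp_pos: [0.4968, 0.1222, 0.1608]
ee_rot: [-0.432, 3.107, 0.001]
wrist_force: [0.4, -0.6, -2.6]
finger_gap: 0.0159
finger_force: 45.0
```

>>> arm_command([
  [[0, 0, 0], [0, 0, 0]],
  [[0, 0, 0], [0, 0, 0]],
])

```text
time_s: 5.95
tcp_pos: [0.4949, 0.1217, 0.1573]
ee_rot: [-0.433, 3.112, 0.0]
wrist_force: [0.1, -0.6, -3.3]
finger_gap: 0.0161
finger_force: 45.0
```

```bash
python3 - <<'E'
from h import *
s=telemetry.get_state();print(s['tcp_pos'],s['wrist_force'],s['finger_gap'])
a=np.load('scene.npy',allow_pickle=True).item();b=np.load('top.npy',allow_pickle=True).item()
F=np.array([.5618,-.139]);
p=cloud(a,np.ones((480,640),bool));
q=p[(abs(p[:,0]-F[0])<.02)&(p[:,1]>-.157)&(p[:,1]<-.12)&(p[:,2]>.02)&(p[:,2]<.13)]
x,y=q[:,0],q[:,1];k=np.ones(len(q),bool)
for _ in range(6):
    c=np.polyfit(y[k],x[k],1); r=x-np.polyval(c,y); k=abs(r)<.002
print('front face: yaw',-np.degrees(np.arctan(c[0])),'x at y=-.139',np.polyval(c,-.139),k.sum(),'y range',y[k].min(),y[k].max())
# foot from both
for n,d in (('scene',a),('top',b)):
    p=cloud(d,np.ones((480,640),bool))
    q=p[(p[:,2]>.0055)&(p[:,2]<.014)&(abs(p[:,0]-.575)<.075)&(abs(p[:,1]+.14)<.075)]
    H,xe,ye=np.histogram2d(q[:,0],q[:,1],bins=60,range=[[.5,.65],[-.215,-.065]])
    m=cv2.morphologyEx((H>0).astype(np.uint8),cv2.MORPH_CLOSE,np.ones((3,3)))
    cs=max(cv2.findContours(m,0,1)[0],key=cv2.contourArea)[:,0]
    w=np.c_[xe[0]+(cs[:,1]+.5)*.0025,ye[0]+(cs[:,0]+.5)*.0025].astype(np.float32); print(n,'foot',cv2.minAreaRect(w))
ax=np.array([np.cos(np.radians(-7)),np.sin(np.radians(-7))])
print(delta([*(F-.092*ax),.1425],-7))
E
```

```text
[0.4949 0.1217 0.1573] [ 0.0528 -0.5847 -3.252 ] 0.01610587011915371
front face: yaw -6.506737389514876 x at y=-.139 0.561403226937991 610 y range -0.15698776798847836 -0.12001508331694793
scene foot ((0.5731554627418518, -0.1403506100177765), (0.10159700363874435, 0.08751695603132248), 83.65982055664062)
top foot ((0.5739248394966125, -0.14038819074630737), (0.10194399207830429, 0.08660855144262314), 83.29016876220703)
(array([  91.6889, -233.3385,   14.8088]), array([ 0.0057,  0.0034, 22.8539]))
```

>>> arm_command([
  [[5, -13, 0], [0, 0, 0]],
  [[15, -38, 0], [0, 0, 2]],
  [[26, -67, 0], [0, 0, 6]],
  [[37, -96, 0], [0, 0, 10]],
  [[48, -125, 0], [0, 0, 12]],
])

```text
time_s: 6.37
tcp_pos: [0.4814, -0.0128, 0.1555]
ee_rot: [0.102, -3.136, 0.0]
wrist_force: [0.3, 0.0, -2.8]
finger_gap: 0.0159
finger_force: 45.0
```

>>> arm_command([
  [[0, 0, 0], [0, 0, 0]],
  [[0, 0, 0], [0, 0, 0]],
])

```text
time_s: 6.53
tcp_pos: [0.4816, -0.0137, 0.1558]
ee_rot: [0.099, -3.136, 0.001]
wrist_force: [-0.3, 1.6, -1.6]
finger_gap: 0.0157
finger_force: 45.0
```

```bash
python3 - <<'E'
from h import *
s=telemetry.get_state();print(s['tcp_pos'])
F=np.array([.5613,-.139]);ax=np.array([np.cos(np.radians(-6.6)),np.sin(np.radians(-6.6))])
print(delta([*(F-.092*ax),.1425],-6.6))
E
```

```text
[ 0.4816 -0.0137  0.1558]
(array([  18.8795, -113.7724,   13.4474]), array([-0.054 , -0.2124, 10.218 ]))
```

>>> arm_command([
  [[5, -25, 3], [0, 0, 2]],
  [[10, -60, 7], [0, 0, 5]],
  [[16, -92, 11], [0, 0, 8]],
  [[19, -110, 13.5], [0, 0, 10.2]],
  [[19, -114, 13.5], [0, 0, 10.2]],
])

```text
time_s: 6.95
tcp_pos: [0.4703, -0.1293, 0.1424]
ee_rot: [-0.181, -3.133, 0.002]
wrist_force: [0.1, -0.2, -2.6]
finger_gap: 0.0155
finger_force: 45.0
```

>>> arm_command([
  [[0, 0, 0], [0, 0, 0]],
  [[0, 0, 0], [0, 0, 0]],
  [[0, 0, 0], [0, 0, 0]],
])

```text
time_s: 7.2
tcp_pos: [0.4722, -0.1242, 0.1436]
ee_rot: [-0.168, -3.137, -0.002]
wrist_force: [0.7, -0.5, -2.2]
finger_gap: 0.0159
finger_force: 45.0
```

```bash
python3 - <<'E'
from h import *
F=np.array([.5613,-.139]);yw=-6.6;ax=np.array([np.cos(np.radians(yw)),np.sin(np.radians(yw))])
s=telemetry.get_state();print(s['tcp_pos'],s['wrist_force'],s['ft_torque'],delta([*(F-.092*ax),.1425],yw))
ims=[]
for c in('top','scene','wrist'):
    d=get_image(c); ims.append(d['image'].copy())
    p=cloud(d,np.ones((480,640),bool)); w=p[:,:2]-F; al=w@ax; ac=w@[-ax[1],ax[0]]
    m=(al<-.03)&(al>-.07)&(abs(ac)<.045)&(p[:,2]>s['tcp_pos'][2]+.033)&(p[:,2]<s['tcp_pos'][2]+.046)
    if m.sum()>9: print(c,'plate top',m.sum(),cv2.minAreaRect(np.c_[al,ac][m].astype(np.float32)),p[m].mean(0))
    m=(al<-.006)&(al>-.016)&(abs(ac)<.014)&(p[:,2]>.12)
    if m.sum()>4: print(c,'screw head',m.sum(),al[m].mean(),ac[m].mean(),np.percentile(ac[m],[3,97]),np.percentile(p[m,2],[3,50,97]))
o=np.hstack([cv2.resize(i,(400,300)) for i in (ims[1],ims[2])])
x=cv2.resize(ims[0][150:300,270:470],(400,300));y=cv2.resize(ims[1][170:290,320:480],(400,300))
cv2.imwrite('pics/pre.png',np.vstack([o,np.hstack([x,y])])[...,::-1])
E
```

```text
[ 0.4722 -0.1242  0.1436] [ 0.7281 -0.5465 -2.1897] [-0.0103  0.0526  0.0413] (array([ 1.8763, -4.42  ,  1.087 ]), array([ 0.0779, -0.036 ,  0.4701]))
scene plate top 60 ((-0.04519481211900711, 0.0004404354840517044), (0.005330855026841164, 0.05457965284585953), 1.0827662944793701) [ 0.5145 -0.1458  0.1806]
scene screw head 38 -0.009965357643007456 -0.0003862468166702545 [-0.0057  0.0058] [0.1417 0.1499 0.1553]
wrist plate top 1009 ((-0.04465021193027496, 0.005113841034471989), (0.006145876366645098, 0.02744971215724945), 1.0608816146850586) [ 0.5169 -0.1288  0.181 ]
wrist screw head 393 -0.009357534622799753 0.0025269916157999056 [-0.0039  0.0088] [0.1448 0.1501 0.154 ]
```

View pics/pre.png

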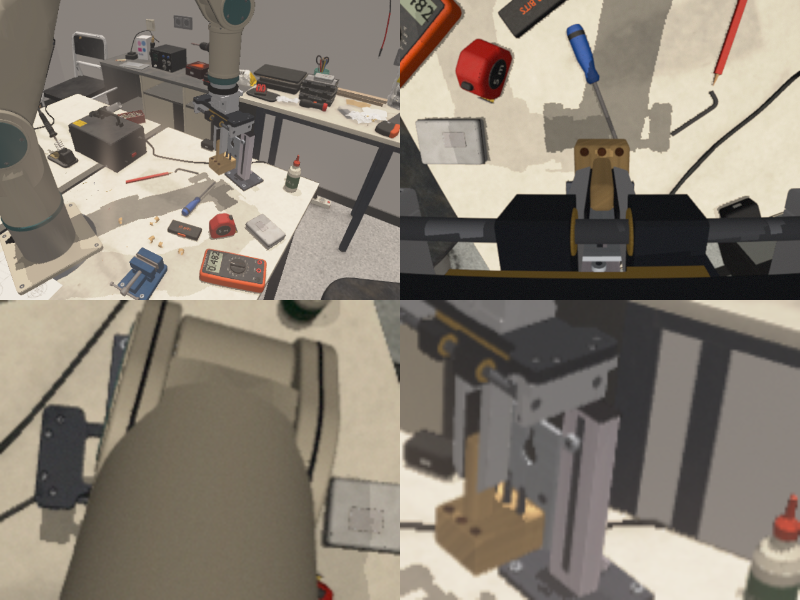

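The scene view shows the plate about 35 mm in front of the screw head at nearly the right height. The wrist view shows the plate's top edge and the screw head between the fingers. I'll align, then measure plate against screw.

>>> arm_command([
  [[0, -1, 0], [0, 0, 0.4]],
  [[0, -2.7, 0.5], [0, 0, 0.4]],
  [[0, -2.7, 1], [0, 0, 0.4]],
  [[0, -2.7, 1], [0, 0, 0.4]],
  [[0, -2.7, 1], [0, 0, 0.4]],
])

```text
time_s: 7.77
tcp_pos: [0.4716, -0.1293, 0.1429]
ee_rot: [-0.185, -3.136, -0.0]
wrist_force: [-0.4, 0.3, -2.5]
finger_gap: 0.0159
finger_force: 45.0
```

```bash
python3 - <<'E'
from h import *
F=np.array([.5613,-.139]);yw=-6.6;ax=np.array([np.cos(np.radians(yw)),np.sin(np.radians(yw))]);ay=np.array([-ax[1],ax[0]])
s=telemetry.get_state();t=s['tcp_pos'];print(t,delta([*(F-.092*ax),.1425],yw),'tcp ac',(t[:2]-F)@ay)
for c in('scene','wrist'):
    d=get_image(c); p=cloud(d,np.ones((480,640),bool)); w=p[:,:2]-F; al=w@ax; ac=w@ay
    m=(al<-.035)&(al>-.055)&(abs(ac)<.045)&(p[:,2]>t[2]+.02)&(p[:,2]<t[2]+.046)
    print(c,'plate al',np.median(al[m]),'ac',np.percentile(ac[m],[1,99]),'top z',np.percentile(p[m,2],98))
    k=(al<-.006)&(al>-.016)&(abs(ac)<.014)&(p[:,2]>.12)
    print(' head al',np.median(al[k]),'ac',np.percentile(ac[k],[2,98]),'z',np.percentile(p[k,2],[2,98]))
    k=(al>-.003)&(al<.024)&(abs(ac)<.03)&(p[:,2]>.171)&(p[:,2]<.18)
    if k.sum()>9: print(' post top ac',np.percentile(ac[k],[2,98]),'al',np.percentile(al[k],[2,98]))
    for r in mark_of('keyhole',c)[:1]:
        print(' keyhole',r['confidence'],r['point'],'proj of expected',proj(d,[[*(t[:2]+.047*ax),t[2]+.0075]])[0][::-1])
    if c=='wrist': y=cv2.resize(d['image'][370:450,440:540],None,fx=4,fy=5,interpolation=0)
    else: x=cv2.resize(d['image'][190:270,340:420],(400,400),interpolation=0)
cv2.imwrite('pics/rel.png',np.hstack([x,y])[...,::-1])
E
```

```text
[ 0.4716 -0.1293  0.1429] (array([1.741 , 0.7147, 0.4016]), array([ 0.0007, -0.0068, -0.153 ])) tcp ac -0.0007193901242769232
scene plate al -0.04671218811073817 ac [-0.0332  0.0187] top z 0.18300374808474168
 head al -0.009679695150686961 ac [-0.0062  0.0037] z [0.1418 0.1555]
 post top ac [-0.0201 -0.0025] al [-0.0011  0.0198]
 keyhole 0.9 [235.5, 373.1] proj of expected [232.3179 373.6403]
wrist plate al -0.04607131611076927 ac [-0.0135  0.0133] top z 0.18257723796407657
 head al -0.009830681151291576 ac [-0.0038  0.0089] z [0.1436 0.1538]
```

View pics/rel.png

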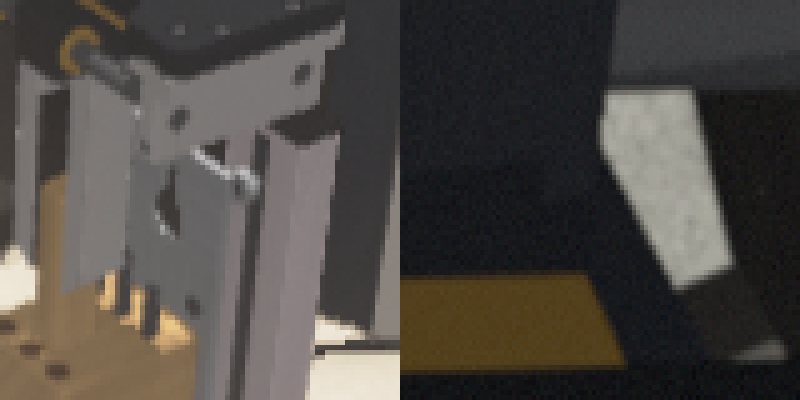

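The scene crop shows the keyhole's round hole at about (row 233, col 373) and the screw head just beyond. The wrist crop missed the screw (it is near row 419, col 320). Both cameras put the screw about 2.7 mm to +y of the plate's middle and at z ≈ 0.149.

>>> arm_command([
  [[0, 1.3, 0.7], [0, 0, 0]],
  [[0, 2.7, 1.4], [0, 0, 0]],
  [[0, 2.7, 1.4], [0, 0, 0]],
  [[0, 2.7, 1.4], [0, 0, 0]],
  [[0, 2.7, 1.4], [0, 0, 0]],
])

```text
time_s: 8.38
tcp_pos: [0.4719, -0.1266, 0.1415]
ee_rot: [-0.185, -3.136, -0.0]
wrist_force: [-0.2, 0.7, -1.8]
finger_gap: 0.0156
finger_force: 45.0
```

```bash
python3 - <<'E'
from h import *
F=np.array([.5613,-.139]);yw=-6.6;ax=np.array([np.cos(np.radians(yw)),np.sin(np.radians(yw))]);ay=np.array([-ax[1],ax[0]])
s=telemetry.get_state();t=s['tcp_pos'];print(t,s['wrist_force'],'tcp al,ac',(t[:2]-F)@ax,(t[:2]-F)@ay,delta([*t],yw)[1])
d=get_image('wrist'); p=cloud(d,np.ones((480,640),bool)); w=p[:,:2]-F; al=w@ax; ac=w@ay
k=(al<-.006)&(al>-.016)&(abs(ac)<.014)&(p[:,2]>.12); print(' head ac',np.percentile(ac[k],[2,98]))
for z,a in((t[2]+.0395,t[:2]+.047*ax),(.149+.007,t[:2]+ax*(-.0105-(t[:2]-F)@ax))): print(proj(d,[[*a,z]]))
cv2.imwrite('pics/rel2.png',cv2.resize(d['image'][380:460,270:370],None,fx=7,fy=7,interpolation=2)[...,::-1])
E
```

```text
[ 0.4719 -0.1266  0.1415] [-0.1774  0.7276 -1.8366] tcp al,ac -0.09020166107906369 0.0020560910486554446 [ 0.0005 -0.0046 -0.1432]
 head ac [-0.0038  0.0089]
[[321.2217 416.7985]]
[[321.6083 435.3318]]
```

View pics/rel2.png

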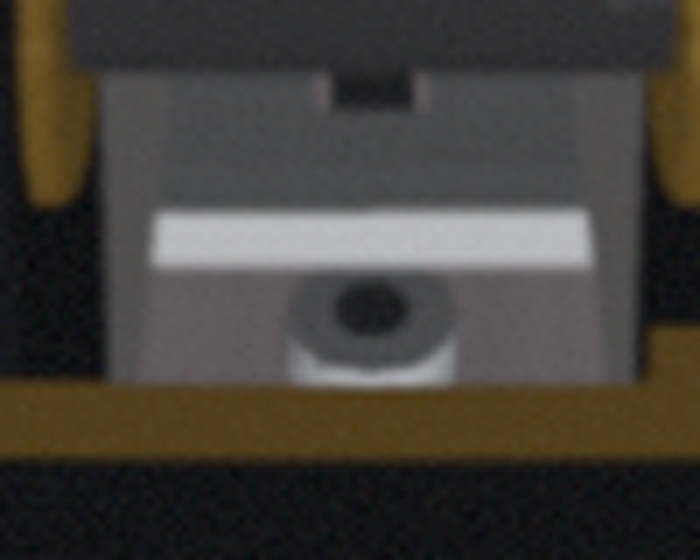

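In the wrist view the slot's middle is at crop col 372 and the screw head's at col 373, so they are laterally aligned. I'll advance.

>>> arm_command([
  [[-6, 0, 0], [0, 0, 0]],
  [[-14, 0, 0], [0, 0, 0]],
  [[-22, 0, 0], [0, 0, 0]],
  [[-28, 0, 0], [0, 0, 0]],
  [[-28, 0, 0], [0, 0, 0]],
])

```text
time_s: 8.85
tcp_pos: [0.5021, -0.1301, 0.1416]
ee_rot: [0.184, 3.134, -0.0]
wrist_force: [0.3, -0.2, -2.3]
finger_gap: 0.0159
finger_force: 45.0
```

>>> arm_command([
  [[-1, 0, 0], [0, 0, 0]],
  [[-2, 0, 0], [0, 0, 0]],
  [[-3, 0, 0], [0, 0, 0]],
  [[-4, 0, 0], [0, 0, 0]],
  [[-4, 0, 0], [0, 0, 0]],
])

```text
time_s: 9.27
tcp_pos: [0.5038, -0.1304, 0.1416]
ee_rot: [0.185, 3.136, 0.0]
wrist_force: [0.1, 0.1, -0.7]
finger_gap: 0.0158
finger_force: 45.0
```

>>> arm_command([
  [[-1, 0, 0], [0, 0, 0]],
  [[-2, 0, 0], [0, 0, 0]],
  [[-2, 0, 0], [0, 0, 0]],
  [[-2, 0, 0], [0, 0, 0]],
])

```text
time_s: 9.6
tcp_pos: [0.5057, -0.1306, 0.1415]
ee_rot: [-0.185, -3.136, -0.0]
wrist_force: [0.8, -0.1, -2.4]
finger_gap: 0.0158
finger_force: 45.0
```

>>> arm_command([
  [[-0.7, 0, 0], [0, 0, 0]],
  [[-1.4, 0, 0], [0, 0, 0]],
  [[-2, 0, 0], [0, 0, 0]],
  [[-2, 0, 0], [0, 0, 0]],
])

```text
time_s: 9.93
tcp_pos: [0.5079, -0.1309, 0.1415]
ee_rot: [0.185, 3.136, -0.0]
wrist_force: [0.4, 0.6, -2.0]
finger_gap: 0.0156
finger_force: 45.0
```

>>> arm_command([
  [[-0.7, 0, 0], [0, 0, 0]],
  [[-1.4, 0, 0], [0, 0, 0]],
  [[-2, 0, 0], [0, 0, 0]],
  [[-2, 0, 0], [0, 0, 0]],
])

```text
time_s: 10.27
tcp_pos: [0.5098, -0.1311, 0.1415]
ee_rot: [0.185, 3.136, -0.0]
wrist_force: [0.6, 0.8, -2.0]
finger_gap: 0.0156
finger_force: 45.0
```

>>> arm_command([
  [[-0.7, 0, 0], [0, 0, 0]],
  [[-1.4, 0, 0], [0, 0, 0]],
  [[-2, 0, 0], [0, 0, 0]],
  [[-2, 0, 0], [0, 0, 0]],
])

```text
time_s: 10.6
tcp_pos: [0.5119, -0.1313, 0.1415]
ee_rot: [0.185, 3.136, -0.0]
wrist_force: [-0.6, -0.1, -2.2]
finger_gap: 0.0159
finger_force: 45.0
```

>>> arm_command([
  [[-0.5, 0, 0], [0, 0, 0]],
  [[-1, 0, 0], [0, 0, 0]],
  [[-1, 0, 0], [0, 0, 0]],
])

```text
time_s: 10.85
tcp_pos: [0.5128, -0.1315, 0.1415]
ee_rot: [0.185, 3.136, -0.0]
wrist_force: [-0.5, 0.0, -2.0]
finger_gap: 0.0157
finger_force: 45.0
```

>>> arm_command([
  [[-0.5, 0, 0], [0, 0, 0]],
  [[-1, 0, 0], [0, 0, 0]],
  [[-1, 0, 0], [0, 0, 0]],
])

```text
time_s: 11.1
tcp_pos: [0.5138, -0.1316, 0.1415]
ee_rot: [0.185, 3.136, 0.0]
wrist_force: [0.5, 0.5, -2.3]
finger_gap: 0.0154
finger_force: 45.0
```

>>> arm_command([
  [[-0.5, 0, 0], [0, 0, 0]],
  [[-1, 0, 0], [0, 0, 0]],
  [[-1, 0, 0], [0, 0, 0]],
])

```text
time_s: 11.35
tcp_pos: [0.5145, -0.1317, 0.1415]
ee_rot: [-0.185, -3.136, -0.0]
wrist_force: [-0.1, 0.6, -2.2]
finger_gap: 0.0159
finger_force: 45.0
```

```bash
python3 - <<'E'
from h import *
F=np.array([.5613,-.139]);yw=-6.6;ax=np.array([np.cos(np.radians(yw)),np.sin(np.radians(yw))]);ay=np.array([-ax[1],ax[0]])
s=telemetry.get_state();t=s['tcp_pos'];print(t,s['wrist_force'],'al,ac',(t[:2]-F)@ax,(t[:2]-F)@ay)
d=get_image('wrist');e=get_image('scene')
cv2.imwrite('pics/in.png',np.hstack([cv2.resize(d['image'][380:460,280:360],(400,400),interpolation=2),cv2.resize(e['image'][190:270,340:420],(400,400),interpolation=2)])[...,::-1])
E
```

```text
[ 0.5145 -0.1317  0.1415] [-0.0509  0.644  -2.2016] al,ac -0.04735199845333942 0.0019055725432731887
```

View pics/in.png

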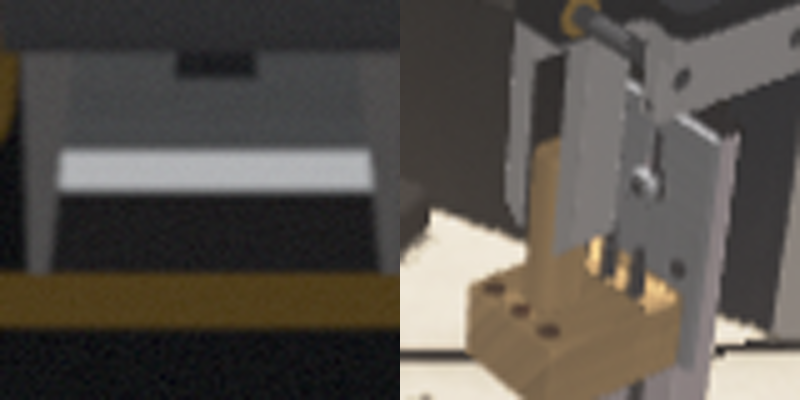

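The scene crop shows the screw head standing out in front of the plate, through the round hole. Now I'll slide down.

>>> arm_command([
  [[0, 0, 1], [0, 0, 0]],
  [[0, 0, 2.5], [0, 0, 0]],
  [[0, 0, 4], [0, 0, 0]],
  [[0, 0, 5], [0, 0, 0]],
  [[0, 0, 5], [0, 0, 0]],
])

```text
time_s: 11.87
tcp_pos: [0.5145, -0.1316, 0.1362]
ee_rot: [-0.185, -3.136, -0.0]
wrist_force: [-0.6, 0.8, -3.0]
finger_gap: 0.0157
finger_force: 45.0
```

>>> arm_command([
  [[0, 0, 1], [0, 0, 0]],
  [[0, 0, 2], [0, 0, 0]],
  [[0, 0, 3], [0, 0, 0]],
  [[0, 0, 4], [0, 0, 0]],
  [[0, 0, 4], [0, 0, 0]],
])

```text
time_s: 12.28
tcp_pos: [0.5145, -0.1316, 0.1323]
ee_rot: [-0.185, -3.136, -0.0]
wrist_force: [-1.5, 0.7, -2.3]
finger_gap: 0.0158
finger_force: 45.0
```

>>> arm_command([
  [[0, 0, 1], [0, 0, 0]],
  [[0, 0, 2], [0, 0, 0]],
  [[0, 0, 3], [0, 0, 0]],
  [[0, 0, 4], [0, 0, 0]],
  [[0, 0, 4], [0, 0, 0]],
])

```text
time_s: 12.7
tcp_pos: [0.5145, -0.1317, 0.1283]
ee_rot: [-0.185, -3.136, -0.0]
wrist_force: [-1.4, -0.3, -2.8]
finger_gap: 0.0155
finger_force: 45.0
```

>>> arm_command([
  [[0, 0, 1], [0, 0, 0]],
  [[0, 0, 2], [0, 0, 0]],
  [[0, 0, 3], [0, 0, 0]],
  [[0, 0, 3], [0, 0, 0]],
  [[0, 0, 3], [0, 0, 0]],
])

```text
time_s: 13.12
tcp_pos: [0.5145, -0.1317, 0.1254]
ee_rot: [-0.185, -3.136, -0.0]
wrist_force: [-1.6, 1.3, -2.5]
finger_gap: 0.016
finger_force: 45.0
```

16 mm down and free. Now 1 mm steps until the seat is felt.

>>> arm_command([
  [[0, 0, 0.5], [0, 0, 0]],
  [[0, 0, 1], [0, 0, 0]],
  [[0, 0, 1.5], [0, 0, 0]],
  [[0, 0, 2], [0, 0, 0]],
  [[0, 0, 2], [0, 0, 0]],
])

```text
time_s: 13.53
tcp_pos: [0.5145, -0.1317, 0.1234]
ee_rot: [-0.185, -3.136, -0.0]
wrist_force: [-1.5, 1.2, -2.6]
finger_gap: 0.0155
finger_force: 45.0
```

>>> arm_command([
  [[0, 0, 0.5], [0, 0, 0]],
  [[0, 0, 1], [0, 0, 0]],
  [[0, 0, 1], [0, 0, 0]],
])

```text
time_s: 13.78
tcp_pos: [0.5145, -0.1317, 0.1224]
ee_rot: [-0.185, -3.136, -0.0]
wrist_force: [-2.6, -0.3, -2.9]
finger_gap: 0.0154
finger_force: 45.0
```

>>> arm_command([
  [[0, 0, 0.5], [0, 0, 0]],
  [[0, 0, 1], [0, 0, 0]],
  [[0, 0, 1], [0, 0, 0]],
])

```text
time_s: 14.03
tcp_pos: [0.5145, -0.1317, 0.1214]
ee_rot: [-0.185, -3.136, -0.0]
wrist_force: [-2.1, 0.3, -3.0]
finger_gap: 0.0158
finger_force: 45.0
```

>>> arm_command([
  [[0, 0, 0.3], [0, 0, 0]],
  [[0, 0, 0.6], [0, 0, 0]],
  [[0, 0, 0.6], [0, 0, 0]],
])

```text
time_s: 14.28
tcp_pos: [0.5145, -0.1316, 0.1208]
ee_rot: [-0.185, -3.136, -0.0]
wrist_force: [-2.3, 1.0, -1.4]
finger_gap: 0.0154
finger_force: 45.0
```

>>> arm_command([
  [[0, 0, 0.3], [0, 0, 0]],
  [[0, 0, 0.6], [0, 0, 0]],
  [[0, 0, 0.6], [0, 0, 0]],
])

```text
time_s: 14.53
tcp_pos: [0.5145, -0.1317, 0.1203]
ee_rot: [-0.185, -3.136, -0.0]
wrist_force: [-3.1, 0.7, -0.8]
finger_gap: 0.0155
finger_force: 45.0
```

>>> arm_command([
  [[0, 0, 0.3], [0, 0, 0]],
  [[0, 0, 0.5], [0, 0, 0]],
  [[0, 0, 0.5], [0, 0, 0]],
])

```text
time_s: 14.78
tcp_pos: [0.5145, -0.1317, 0.1201]
ee_rot: [-0.185, -3.136, -0.0]
wrist_force: [-4.4, 1.1, 4.3]
finger_gap: 0.0162
finger_force: 45.0
```

Seated: the force turned upward 21 mm down. Release.

>>> arm_command([
  [[0, 0, -0.3], [0, 0, 0]],
  [[0, 0, -0.3], [0, 0, 0]],
  [[0, 0, -0.3], [0, 0, 0]],
  [[0, 0, -0.3], [0, 0, 0]],
  [[0, 0, -0.3], [0, 0, 0]],
], claw=24)

```text
time_s: 15.2
tcp_pos: [0.5152, -0.1317, 0.1202]
ee_rot: [0.185, 3.135, -0.0]
wrist_force: [0.1, 0.2, 0.1]
finger_gap: 0.0239
finger_force: 0.0
```

>>> arm_command([
  [[0, 0, 0], [0, 0, 0]],
  [[0, 0, 0], [0, 0, 0]],
  [[0, 0, 0], [0, 0, 0]],
  [[0, 0, 0], [0, 0, 0]],
  [[0, 0, 0], [0, 0, 0]],
], claw=50)

```text
time_s: 15.62
tcp_pos: [0.5147, -0.1317, 0.1201]
ee_rot: [-0.185, -3.136, -0.0]
wrist_force: [-0.1, 0.1, 0.1]
finger_gap: 0.0497
finger_force: 0.0
```

```bash
python3 - <<'E'
from h import *
s=telemetry.get_state();print(s['tcp_pos'],s['wrist_force'],s['finger_gap'])
d=get_image('wrist');e=get_image('scene')
cv2.imwrite('pics/rel3.png',np.hstack([cv2.resize(d['image'][160:480,160:480],(400,400),interpolation=2),cv2.resize(e['image'][190:270,340:420],(400,400),interpolation=2)])[...,::-1])
E
```

```text
[ 0.5147 -0.1317  0.1201] [-0.0927  0.1112  0.1271] 0.049662435345349816
```

View pics/rel3.png

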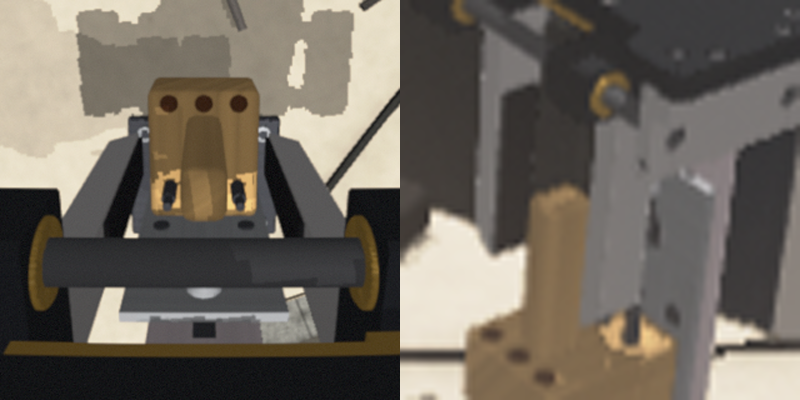

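The holder hangs with both fingers clear of the grip (wrist crop: grip at (205,170), open fingers either side). I'll withdraw upwards.

>>> arm_command([
  [[0, 0, -8], [0, 0, 0]],
  [[0, 0, -20], [0, 0, 0]],
  [[0, 0, -35], [0, 0, 0]],
  [[0, 0, -55], [0, 0, 0]],
  [[0, 0, -75], [0, 0, 0]],
])

```text
time_s: 16.13
tcp_pos: [0.5143, -0.1317, 0.1963]
ee_rot: [-0.185, -3.136, -0.0]
wrist_force: [0.1, -0.9, -0.8]
finger_gap: 0.05
finger_force: 0.0
```

>>> arm_command([
  [[15, 0, -20], [0, 0, 0]],
  [[40, 0, -35], [0, 0, 0]],
  [[65, 0, -40], [0, 0, 0]],
  [[80, 0, -40], [0, 0, 0]],
  [[80, 0, -40], [0, 0, 0]],
])

```text
time_s: 16.55
tcp_pos: [0.4321, -0.1221, 0.2362]
ee_rot: [-0.186, -3.135, -0.001]
wrist_force: [-1.0, 0.0, -0.4]
finger_gap: 0.0497
finger_force: 0.0
```

>>> arm_command([
  [[0, 0, 0], [0, 0, 0]],
  [[0, 0, 0], [0, 0, 0]],
  [[0, 0, 0], [0, 0, 0]],
])

```text
time_s: 16.8
tcp_pos: [0.4364, -0.1224, 0.2351]
ee_rot: [0.184, 3.135, -0.0]
wrist_force: [-0.5, 0.0, -0.0]
finger_gap: 0.0499
finger_force: 0.0
```

```bash
python3 - <<'E'
from h import *
s=telemetry.get_state();print(s['tcp_pos'],s['wrist_force'])
e=get_image('scene')
cv2.imwrite('pics/end.png',cv2.resize(e['image'][180:290,330:440],(550,550),interpolation=2)[...,::-1])
E
```

```text
[ 0.4364 -0.1224  0.2351] [-0.4558  0.043  -0.0092]
```

View pics/end.png

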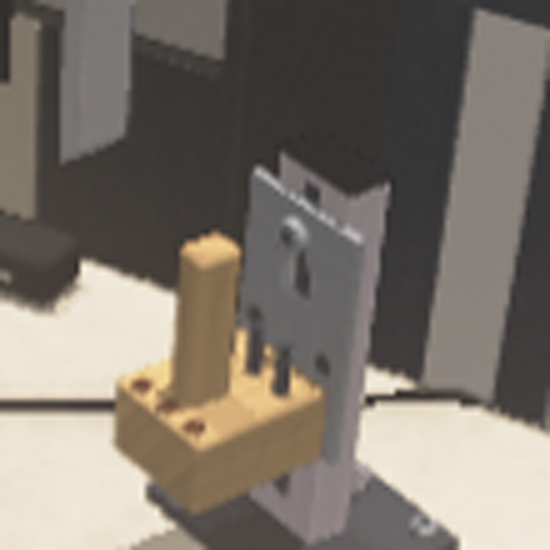

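The picture shows the holder hanging on the post, with the screw head (crop 293,230) at the top of the slot above the empty round hole. I'll hand it in.

```bash
python3 -c "
from workcell import workorder
print(workorder.close_job())"
```

```text
the job is handed in; nothing more can be done
None
```

The bit holder hangs on the post's screw, fully home in the narrow slot; I let go only once it was seated and handed the job in at about 17 s of the 64 s allowed.

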